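# Shut down the water boiler and open its filler for descaling

## Robot

A 6-joint arm with a two-finger parallel gripper is mounted at the origin on a cart in front of the work surface, level with it; the furniture and walls round the work are solid. World frame = base frame: x ahead of the robot, y to its left, z up, the work surface at z = 0. Lengths are in m, angles in rad, forces in N, time in s.
With the tool pointing down it reaches from about 0.35 to 0.775 m from the base axis. Payload 5.5 kg.
Tool frame: the origin (TCP) lies midway between the tips of the shut fingers; the grasp point (between the pads) lies 19 mm behind it (env.hold_point_z is the distance from the TCP to the grasp point, in m); z points along the fingers, y is the line along which they close (so a half turn about z gives the same grasp; the last joint's range is limited). The gripper opens to 85 mm and grips with 20 to 120 N. Pads are 22 mm wide; open, the fingers measure 114 mm over their backs; the gripper's body (76 mm by 85 mm) begins 54 mm behind the grasp point. The pads swing forward as they close: fully open they stand 13 mm farther back than shut.
Start: joints at [1.04, 0.313, 0.046, 1.304, 0, 1.431], TCP at [0.219, 0.532, 0.231] pointing down, gripper open.
Joint ranges: [-2.76, 2.76], [-0.86, 1.69], [-1.03, 1.26], [-2.2, 2.34], [-1.47, 1.5], [-3.14, 3.14]. Speed limits (rad/s): [2.57, 2.57, 3.14, 3.14, 3.14, 3.14].

## Interface

Orientations are given as a unit quaternion [w, x, y, z].
In Python, from workcell import env, read_camera gives the robot as it stands. The module is installed in compiled form; this text tells all that it offers.
- The arm moves only by the tool carry_out, never from a script. Its argument "moves" is a list of rows, each an object of numbers: "tx", "ty", "tz": the shift along the world's x, y, z in cm; "wx", "wy", "wz": the turn, a rotation vector about the world's x, y, z in rad; "claw": the closure, from -1 (fully open) to 1 (shut). A call has 1 to 8 rows; each row shifts and turns the commanded pose from where the row before left it; what a row does not reach is not made up. A row lasts 1/8 s, in which the tool goes at most 62.5 mm and 10.7 degrees, less where a joint would pass 70% of its speed; a pose out of reach is approached as far as the arm can. A call is refused whole if a number of a shift passes 6.25 or a number of a turn 0.188, either way. A call with a gripper value outside its range is refused whole. The fingers move at their own pace and stop on an object; "newtons" is the grip in N (left out, the last holds). Time passes only in rows, so rows that do not move let the fingers close. It gives the time, the measured TCP pose, the force, the opening and the grip force at its end, in the units of the state.
- env.get_state(): the state, without advancing time (a new reading comes with each control period).
- read_camera(name): name is "scene" or "top" or "wrist"; returns a dict with "image" (480x640x3 uint8, blue, green, red), "z_map" (480x640 float32, m along the optical axis (not along the pixel's ray), 0 where there is no reading), "fx", "fy", "cx", "cy" (pixels), "camera_from_world" (4x4, takes a point from world to camera coordinates); the wrist camera has in their place "hand_eye" (4x4, takes a point from camera to tool coordinates, whose origin is the TCP and whose axes are the flange's). Camera axes: x right, y down, z forward; pixel columns grow to the right and rows downward; lengths in m; the calibration is good to about 2 mm. A picture is of the moment at which its call begins: read the wrist's pose just before it.
- env.hand_in(): hands the job in; it is judged then, once.
The state is a dict: "clock": time; "joint_pos": joint angles; "qvel": joint speeds; "tau": joint torques, N m; "tcp_pos": TCP position; "orientation": TCP orientation; "wrist_force": force on the tool from outside, world axes, zero at the start; "ft_torque": the same for the moment, N m; "finger_gap": finger opening in m; "grip_force": force on a finger pad.
Only numpy, scipy, OpenCV 4.12 (cv2) and the standard library are available. Lean on these libraries where they do the work, as an engineer would, in place of code of your own. Each camera call takes 0.05 s, during which the arm holds its last target. There are 200 camera calls.

## Task

Get the little water boiler ready for descaling: first sweep all four rocker switches on its front ledge off (front edges pressed down), and only then unscrew the filler cap anticlockwise by its wing until it is free and tip it back on its hinge until it stands fully open. Drop the round white descaling tablet through the filler mouth into the tank and leave the cap open, ready for water; do not shift the garlic, the kitchen timer or the salt shaker.

Things in the scene. Friction and masses are not known exactly. Their poses are not given: they have to be found in the camera images.
- boiler: Fixed steel water boiler. Origin: centre of its underside on the worktop; front is its own -x, z up; all mm below in this frame. Black control ledge in front: x -121 to -59, y +-95, top z 62. Hollow tank behind: x -60 to 112, y +-100, floor z 18, flat deck top z 135. On the deck at x 15, y 0 stands a screw filler with a winged cap. Tap at the right, to y -132, grip at the left, to y 116.
- switch_a (a joint): Leftmost (+y) white rocker, 32 mm long in x, tilting about the line x -89, z 62 parallel to y. 0 = on, front edge 9 mm above the ledge; 0.5 rad = off, front edge 1 mm above it. Off counts beyond 0.27; stays where left; 1 to 2 N. Crowned across (radius 26), so a finger slides onto it from the side. Over the axis it always stands 5 mm high; at x -98 it is 2.7 mm high when off.
- switch_b (a joint): Second rocker from the left, same kind; a to d have their middles at y 57, 19, -19, -57 in the boiler frame.
- switch_c (a joint): Third rocker from the left, same kind, at y -19.
- switch_d (a joint): Fourth, rightmost rocker, same kind, at y -57.
- cap (a joint): Turn of the filler cap, rad: 0 = tight, grows anticlockwise from above to a stop at 2.18. Black cap, 61 across, with an upright straight wing, 54 long, 8 thick, its faces from z 166 to 197. At 0 the wing points to -35 and 145 deg from the boiler's +x; at the stop along its y. Friction 0.05 N m (2.5 N at the wing's end). Thread lugs hold the cap down until about 1.6; climbs 1.8 mm per rad.
- lid (a joint): Tip of the captive cap about its hinge behind the neck (parallel to the boiler's y at x 52, z 143), rad. 0 = on the neck; grows as its front rises and its top goes over to +x, to a stop at 1.75. Weighs 80 g. Past about 1.2 it falls open by itself and stays; before that it falls shut. Can be tipped by pushing the middle of the wing's upper part to +x and on along the arc about the hinge.
- wing_top (a point): Middle of the wing's top edge, on the cap's axis, z 197.5 in the boiler frame when tight. Moves and tips with the cap.
- mouth (a point): Centre of the filler mouth at the neck's rim, z 157 in the boiler frame, axes as the boiler's. Clear bore 44 mm, neck 49 mm outside, thread ribs to 55 mm.
- tablet: Loose white descaling tablet: flat disc 28 mm in diameter, 12 mm thick, lying flat on the worktop; origin at the centre of its underside. About 20 g.
- garlic: Loose head of garlic, about 60 mm wide, 58 mm tall; origin at its underside. Leave alone.
- timer: Loose round kitchen timer, 62 mm in diameter, 61 mm tall; origin at its underside. Leave alone.
- shaker: Loose salt shaker with a grey domed top, 44 mm in diameter, 90 mm tall; origin at its underside. Leave alone.

How it is judged:
By the outcome, as a careful person would: the job done as asked, in the order asked, and still so for the second after the job is handed in, with the robot touching nothing.
It also fails if it takes over 67 s, if anything falls off the work surface, if the arm or the gripper's body presses on something with over 40 N, if the wrist force passes 120 N, or if a joint passes its speed limit or range.

## Working session

There is one attempt and no reset: what is moved stays moved. The work goes in short steps, Python scripts to look and compute and a tool call to move; the robot and the scene stay as the last step left them, time stands still between calls to the robot, and variables do not carry over. Pictures are saved under pics/ and viewed, at most 11 in all, crops included, and the job is handed in when it is done.

Besides the shell and the picture viewer there is one more tool, called after ">>>" as a command line: name --argument value ..., lists and objects as JSON in quotes. carry_out: Moves the arm, as the interface text tells. Its arguments: {"type":"object","properties":{"moves":{"type":"array","items":{"type":"object","properties":{"tx":{"type":"number"},"ty":{"type":"number"},"tz":{"type":"number"},"wx":{"type":"number"},"wy":{"type":"number"},"wz":{"type":"number"},"claw":{"type":"number"}}}},"newtons":{"type":"number"}},"required":["moves"]}

```bash
mkdir -p pics; cat > h.py <<'E'
import numpy as np, cv2
from workcell import env, read_camera
def save(n,f):
    r=read_camera(n); cv2.imwrite('pics/'+f,r['image']); np.savez('pics/'+f+'.npz',**r); return r
def load(f): return dict(np.load('pics/'+f+'.npz'))
def pts(r):
    z=r['z_map'];v,u=np.mgrid[:480,:640]
    P=np.stack([(u-r['cx'])/r['fx']*z,(v-r['cy'])/r['fy']*z,z,np.ones_like(z)],-1)
    W=P@np.linalg.inv(r['camera_from_world']).T
    return W[...,:3]
def ray(r,u,v,h):
    T=np.linalg.inv(r['camera_from_world']);d=T[:3,:3]@[(u-r['cx'])/r['fx'],(v-r['cy'])/r['fy'],1];o=T[:3,3]
    return o+d*(h-o[2])/d[2]
E
python3 - <<'E'
from h import *
a=save('scene','s1.png');b=save('top','t1.png')
print(env.get_state())
for r in(a,b): print(np.linalg.inv(r['camera_from_world']).round(3),r['fx'])
E
```

```text
{'clock': 0.1, 'joint_pos': array([1.04042158e+00, 3.13910577e-01, 4.51240044e-02, 1.30358119e+00,
       8.73090180e-07, 1.43119799e+00]), 'qvel': array([ 0.00023817, -0.00233613,  0.00378357,  0.00084032, -0.00089565,
       -0.00164702]), 'tau': array([ 1.94031629e-03, -4.81724489e+01,  2.99244529e+01,  1.27174592e-02,
       -1.26701880e-04,  1.49848240e-06]), 'tcp_pos': array([0.21880861, 0.53127387, 0.23051925]), 'orientation': array([-2.58721301e-04,  1.94147305e-01,  9.80972072e-01, -7.41897706e-04]), 'wrist_force': array([-0.04917478, -1.0352656 , -0.60842739]), 'ft_torque': array([ 0.01411925, -0.0247104 , -0.00925653]), 'grip_force': 0.0, 'finger_gap': 0.08541078066533794}
[[ 0.678 -0.349  0.647 -0.249]
 [-0.736 -0.323  0.596 -0.695]
 [ 0.001 -0.88  -0.475  0.719]
 [ 0.     0.     0.     1.   ]] 608.2048401470445
[[ 2.600e-02 -9.890e-01  1.440e-01  3.770e-01]
 [-1.000e+00 -2.600e-02  1.000e-03  1.300e-02]
 [ 3.000e-03 -1.440e-01 -9.900e-01  1.348e+00]
 [ 0.000e+00  0.000e+00  0.000e+00  1.000e+00]] 553.4529733591648
```

View pics/s1.png

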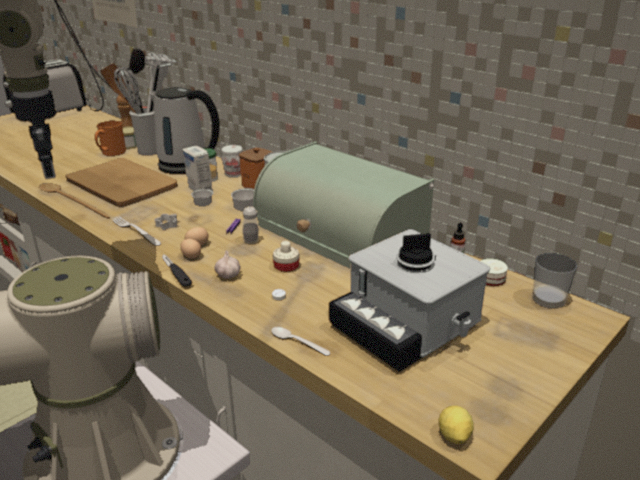

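View pics/t1.png

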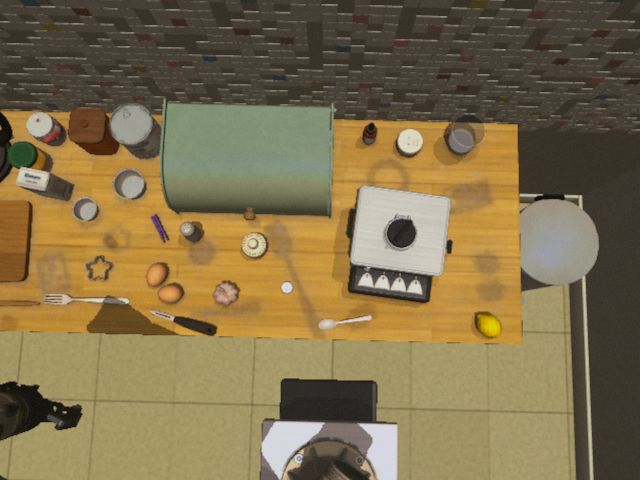

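The scene view shows the boiler at about (410,290), its rockers at (345–400, 310–335) and the tablet at (278,295). The top view shows the deck at (400,230), the wing at (401,233), the rockers at (366–415, 284) and the tablet at (287,287). It also shows the garlic at (226,293), the timer at (254,245) and the shaker at (191,231).

```bash
python3 - <<'E'
from h import *
a=load('s1.png');b=load('t1.png')
for n,r in(('s',a),('t',b)):
    W=pts(r);z=W[...,2];ok=r['z_map']>0
    reg=ok&(W[...,0]>.3)&(W[...,0]<.8)&(W[...,1]<0)&(W[...,1]>-.45)
    for lo,hi in((.125,.145),(.055,.068)):
        m=(reg&(z>lo)&(z<hi)).astype(np.uint8)
        k,l,st,c=cv2.connectedComponentsWithStats(m)
        i=1+st[1:,4].argmax();p=W[l==i]
        rc=cv2.minAreaRect((p[:,:2]*1000).astype(np.float32)); print(n,lo,st[i],np.median(p[:,2]).round(4),rc, cv2.boxPoints(rc).round(0).tolist())
    m=reg&(z>.17)&(z<.21);p=W[m];print('wing',m.sum(),p.mean(0),p[:,2].max(),cv2.minAreaRect((p[p[:,2]>.188][:,:2]*1000).astype(np.float32)))
    # tablet
    bg=r['image'].astype(int);u0,v0=(278,295) if n=='s' else (287,287)
    mm=np.zeros((480,640),np.uint8);mm[v0-12:v0+13,u0-14:u0+15]=((bg.min(2)>150))[v0-12:v0+13,u0-14:u0+15]
    vs,us=np.nonzero(mm);print('tab',len(us),us.mean(),vs.mean(),ray(r,us.mean(),vs.mean(),.012 if n=='t' else .008),np.median(z[vs,us]))
    # others
    for nm,lo in(('loose',.03),):
        m=(ok&(z>lo)&(z<.1)&(W[...,0]>.3)&(W[...,0]<.62)&(W[...,1]>-.02)&(W[...,1]<.4)).astype(np.uint8)
        k,l,st,c=cv2.connectedComponentsWithStats(m)
        for i in range(1,k):
            if st[i,4]>40: p=W[l==i];print(nm,c[i].round(),p.min(0).round(3),p.max(0).round(3))
E
```

```text
s 0.125 [ 348  230  142   77 4691] 0.1348 ((586.7493896484375, -146.22581481933594), (209.6423797607422, 187.7319793701172), 83.73881530761719) [[482.0, -240.0], [669.0, -261.0], [691.0, -52.0], [505.0, -32.0]]
s 0.055 [ 328  287  142   65 2630] 0.0623 ((482.9100646972656, -163.86553955078125), (129.0677490234375, 258.95452880859375), 13.491790771484375) [[390.0, -53.0], [450.0, -305.0], [576.0, -275.0], [515.0, -23.0]]
wing 416 [ 0.57529938 -0.14614561  0.18497728] 0.19908878989622347 ((576.6098022460938, -144.86058044433594), (11.303094863891602, 53.20193862915039), 52.39143371582031)
tab 91 278.34065934065933 292.5164835164835 [0.46585791 0.11574464 0.008     ] 0.011311203220926935
loose [250. 221.] [0.561 0.32  0.03 ] [0.603 0.362 0.094]
loose [301. 226.] [0.609 0.183 0.063] [0.62  0.213 0.091]
loose [190. 245.] [0.417 0.357 0.03 ] [0.457 0.399 0.045]
loose [285. 252.] [0.529 0.161 0.03 ] [0.587 0.219 0.063]
loose [227. 263.] [0.417 0.228 0.03 ] [0.468 0.279 0.058]
t 0.125 [ 350  185  102   91 6628] 0.1356 ((590.4791870117188, -147.13058471679688), (209.31109619140625, 183.72254943847656), 83.70203399658203) [[488.0, -241.0], [670.0, -261.0], [693.0, -53.0], [511.0, -33.0]]
t 0.055 [ 349  265   85   37 1890] 0.0628 ((476.3817138671875, -134.2530517578125), (190.81417846679688, 62.0676383972168), 83.52484893798828) [[435.0, -226.0], [496.0, -233.0], [518.0, -43.0], [456.0, -36.0]]
wing 117 [ 0.57827526 -0.1444812   0.19241695] 0.2020498296940858 ((579.7652587890625, -144.90576171875), (7.906843185424805, 52.367740631103516), 52.56278610229492)
tab 96 286.4166666666667 287.1041666666667 [0.46407403 0.11175014 0.012     ] 0.01202912683415347
loose [190. 231.] [0.567 0.321 0.03 ] [0.608 0.361 0.094]
loose [254. 244.] [0.535 0.161 0.03 ] [0.593 0.221 0.066]
loose [225. 293.] [0.421 0.228 0.03 ] [0.471 0.281 0.06 ]
loose [171. 293.] [0.423 0.361 0.03 ] [0.463 0.4   0.048]
```

>>> carry_out --moves '[{"tx":2,"ty":-5,"tz":0.5,"wz":0.035,"claw":1},{"tx":2,"ty":-5,"tz":0.5,"wz":0.035,"claw":1},{"tx":2,"ty":-5,"tz":0.5,"wz":0.035,"claw":1},{"tx":2,"ty":-5,"tz":0.5,"wz":0.035,"claw":1},{"tx":2,"ty":-5,"tz":0.5,"wz":0.035,"claw":1},{"tx":2,"ty":-5,"tz":0.5,"wz":0.035,"claw":1},{"tx":2,"ty":-5,"tz":0.5,"wz":0.035,"claw":1},{"tx":2,"ty":-5,"tz":0.5,"wz":0.035,"claw":1}]'

```text
invalid input at $.moves[0]: expected keys tx, ty, tz, wx, wy, wz, claw
```

>>> carry_out --moves '[{"tx":1.5,"ty":-5,"claw":1},{"tx":1.5,"ty":-5,"claw":1},{"tx":1.5,"ty":-5,"claw":1},{"tx":1.5,"ty":-5,"claw":1},{"claw":1},{"claw":1}]'

```text
invalid input at $.moves[0]: expected keys tx, ty, tz, wx, wy, wz, claw
```

```bash
python3 - <<'E'
from h import *
s=env.get_state();print(s['clock'],s['tcp_pos'],s['orientation'],s['finger_gap'],s['joint_pos'])
r=read_camera('wrist');cv2.imwrite('pics/w1.png',r['image'])
from scipy.spatial.transform import Rotation as R
q=s['orientation'];T=np.eye(4);T[:3,:3]=R.from_quat(q[[1,2,3,0]]).as_matrix();T[:3,3]=s['tcp_pos']
print(r['hand_eye'].round(3),r['fx'])
r['camera_from_world']=np.linalg.inv(T@r['hand_eye']);np.savez('pics/w1.png.npz',**r)
W=pts(r);print(W[::80,::80].round(3).tolist())
E
```

```text
0.1 [0.21880861 0.53127387 0.23051925] [-2.58721301e-04  1.94147305e-01  9.80972072e-01 -7.41897706e-04] 0.08541078066533794 [1.04042158e+00 3.13910577e-01 4.51240044e-02 1.30358119e+00
 8.73090180e-07 1.43119799e+00]
[[-0.002 -0.962 -0.272  0.069]
 [ 1.    -0.002 -0.001  0.001]
 [ 0.    -0.272  0.962 -0.142]
 [ 0.     0.     0.     1.   ]] 400.9533784272264
[[[-0.488, -0.111, -0.857], [-0.406, 0.088, -0.861], [-0.323, 0.29, -0.864], [-0.24, 0.493, -0.865], [-0.154, 0.695, -0.858], [-0.07, 0.896, -0.859], [0.013, 1.097, -0.857], [0.096, 1.299, -0.859]], [[-0.108, 0.119, -0.314], [-0.23, -0.02, -0.863], [-0.141, 0.194, -0.859], [-0.054, 0.405, -0.862], [0.034, 0.618, -0.862], [0.122, 0.83, -0.86], [0.21, 1.042, -0.861], [0.298, 1.255, -0.864]], [[0.021, 0.121, -0.212], [0.036, 0.122, -0.398], [0.066, 0.123, -0.761], [0.15, 0.308, -0.86], [0.243, 0.532, -0.86], [0.335, 0.755, -0.859], [0.377, 0.901, -0.633], [0.378, 0.951, -0.38]], [[0.084, -0.51, -0.862], [0.182, -0.271, -0.859], [0.279, -0.036, -0.86], [0.377, 0.2, -0.861], [0.369, 0.477, -0.451], [0.368, 0.617, -0.258], [0.37, 0.704, -0.142], [0.341, 0.736, -0.002]], [[0.321, -0.674, -0.862], [0.375, -0.242, -0.635], [0.19, 0.491, 0.258], [0.368, 0.344, -0.179], [0.341, 0.485, -0.022], [0.362, 0.565, -0.001], [0.393, 0.64, -0.0], [0.424, 0.716, -0.001]], [[0.181, 0.472, 0.298], [0.191, 0.483, 0.291], [0.191, 0.51, 0.305], [0.379, 0.378, 0.011], [0.419, 0.453, -0.001], [0.453, 0.533, -0.002], [0.215, 0.569, 0.305], [0.234, 0.588, 0.292]]]
```

View pics/w1.png

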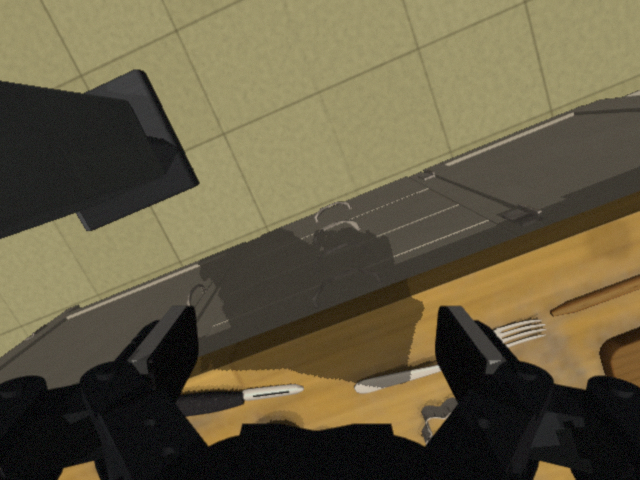

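The wrist view still shows the start place, with the worktop edge, a fork and a knife. The moves were refused because each row needs every key.

>>> carry_out --moves '[{"tx":2,"ty":-5,"tz":0.5,"wx":0,"wy":0,"wz":0.035,"claw":1},{"tx":2,"ty":-5,"tz":0.5,"wx":0,"wy":0,"wz":0.035,"claw":1},{"tx":2,"ty":-5,"tz":0.5,"wx":0,"wy":0,"wz":0.035,"claw":1},{"tx":2,"ty":-5,"tz":0.5,"wx":0,"wy":0,"wz":0.035,"claw":1},{"tx":2,"ty":-5,"tz":0.5,"wx":0,"wy":0,"wz":0.035,"claw":1},{"tx":2,"ty":-5,"tz":0.5,"wx":0,"wy":0,"wz":0.035,"claw":1},{"tx":2,"ty":-5,"tz":0.5,"wx":0,"wy":0,"wz":0.035,"claw":1},{"tx":2,"ty":-5,"tz":0.5,"wx":0,"wy":0,"wz":0.035,"claw":1}]'

```text
clock: 1.15
tcp_pos: [0.3793, 0.1301, 0.2715]
orientation: [0.0, 0.055, 0.999, 0.0]
wrist_force: [0.9, 0.4, 1.0]
finger_gap: -0.0
grip_force: 0.0
```

>>> carry_out --moves '[{"tx":2,"ty":-5,"tz":0,"wx":0,"wy":0,"wz":0,"claw":1},{"tx":2,"ty":-5,"tz":0,"wx":0,"wy":0,"wz":0,"claw":1},{"tx":2,"ty":-5,"tz":0,"wx":0,"wy":0,"wz":0,"claw":1},{"tx":2,"ty":-5,"tz":0,"wx":0,"wy":0,"wz":0,"claw":1},{"tx":2,"ty":-3,"tz":0,"wx":0,"wy":0,"wz":0,"claw":1},{"tx":0,"ty":0,"tz":0,"wx":0,"wy":0,"wz":0,"claw":1},{"tx":0,"ty":0,"tz":0,"wx":0,"wy":0,"wz":0,"claw":1}]'

```text
clock: 2.02
tcp_pos: [0.4784, -0.0979, 0.2709]
orientation: [-0.001, 0.055, 0.998, 0.0]
wrist_force: [0.0, 0.2, 0.3]
finger_gap: -0.0
grip_force: 0.0
```

```bash
cat >> h.py <<'E'
from scipy.spatial.transform import Rotation as R
def wrist(f):
    s=env.get_state();r=read_camera('wrist');cv2.imwrite('pics/'+f,r['image'])
    q=s['orientation'];T=np.eye(4);T[:3,:3]=R.from_quat(q[[1,2,3,0]]).as_matrix();T[:3,3]=s['tcp_pos']
    r['camera_from_world']=np.linalg.inv(T@r['hand_eye']);np.savez('pics/'+f+'.npz',**r)
    ty=T[:3,1];print('t',s['clock'],'tcp',s['tcp_pos'].round(4),'tooly deg',np.degrees(np.arctan2(ty[1],ty[0])).round(2),'z',T[:3,2].round(3),'F',s['wrist_force'].round(1),'gap',s['finger_gap'],'j',s['joint_pos'].round(2))
    return r
E
python3 - <<'E'
from h import *
r=wrist('w2.png')
W=pts(r);z=W[...,2]
for lo,hi in((.125,.145),(.055,.066),(.18,.22)):
    m=((z>lo)&(z<hi)&(W[...,0]>.35)&(W[...,1]<0)).astype(np.uint8);p=W[m>0]
    if len(p)>50: rc=cv2.minAreaRect((p[:,:2]*1000).astype(np.float32));print(lo,len(p),np.median(p[:,2]),rc,cv2.boxPoints(rc).round().tolist())
E
```

```text
t 2.025 tcp [ 0.4784 -0.0979  0.2709] tooly deg 83.64 z [-0.001  0.001 -1.   ] F [0.  0.2 0.3] gap -9.449871397108676e-06 j [-0.37  0.14 -0.08  1.35  0.   -0.26]
0.125 21159 0.13471009792023675 ((572.8768920898438, -142.58438110351562), (209.06509399414062, 154.7010498046875), 84.39326477050781) [[486.0, -239.0], [640.0, -254.0], [660.0, -46.0], [506.0, -31.0]]
0.055 12658 0.06216927899245478 ((473.7529602050781, -131.40725708007812), (193.87974548339844, 61.86149597167969), 83.31253051757812) [[432.0, -224.0], [493.0, -231.0], [516.0, -39.0], [454.0, -32.0]]
```

View pics/w2.png

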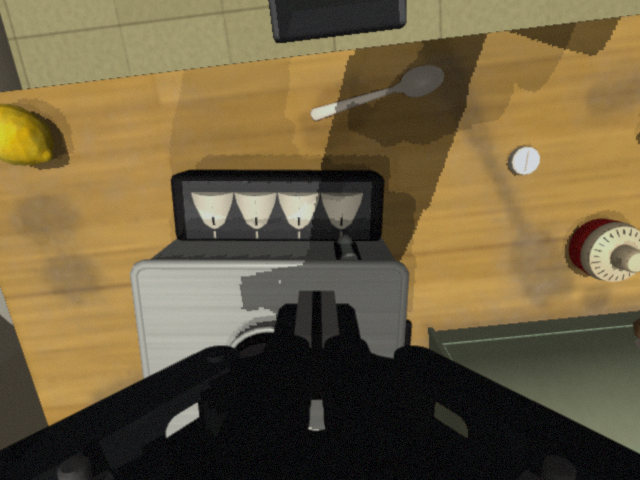

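The wrist view shows all four rockers on at (212–342, 195–225), the tablet at (525,160) and the timer at (612,250). The ledge and the yaw agree with the top view to within 3 mm.

>>> carry_out --moves '[{"tx":-1.45,"ty":2.4,"tz":-6,"wx":0,"wy":0,"wz":0,"claw":1},{"tx":0,"ty":0,"tz":-6,"wx":0,"wy":0,"wz":0,"claw":1},{"tx":0,"ty":0,"tz":-6,"wx":0,"wy":0,"wz":0,"claw":1},{"tx":0,"ty":0,"tz":0,"wx":0,"wy":0,"wz":0,"claw":1},{"tx":0,"ty":0,"tz":-1.5,"wx":0,"wy":0,"wz":0,"claw":1},{"tx":0,"ty":0,"tz":-1.1,"wx":0,"wy":0,"wz":0,"claw":1},{"tx":0,"ty":0,"tz":0,"wx":0,"wy":0,"wz":0,"claw":1}]'

```text
clock: 2.95
tcp_pos: [0.4659, -0.0758, 0.0692]
orientation: [0.0, 0.055, 0.998, -0.0]
wrist_force: [-0.4, 0.5, -0.3]
finger_gap: -0.0001
grip_force: 0.0
```

>>> carry_out --moves '[{"tx":-0.2,"ty":0.2,"tz":-0.4,"wx":0,"wy":0,"wz":0,"claw":1},{"tx":0,"ty":0,"tz":0,"wx":0,"wy":0,"wz":0,"claw":1}]'

```text
clock: 3.2
tcp_pos: [0.4637, -0.0738, 0.0651]
orientation: [0.001, 0.055, 0.998, -0.0]
wrist_force: [1.1, 0.4, 0.5]
finger_gap: -0.0003
grip_force: 0.4
```

>>> carry_out --moves '[{"tx":0,"ty":0,"tz":1.8,"wx":0,"wy":0,"wz":0,"claw":1},{"tx":-0.43,"ty":-3.78,"tz":0,"wx":0,"wy":0,"wz":0,"claw":1},{"tx":0,"ty":0,"tz":-1.8,"wx":0,"wy":0,"wz":0,"claw":1},{"tx":0,"ty":0,"tz":0,"wx":0,"wy":0,"wz":0,"claw":1},{"tx":0,"ty":0,"tz":1.8,"wx":0,"wy":0,"wz":0,"claw":1},{"tx":-0.43,"ty":-3.78,"tz":0,"wx":0,"wy":0,"wz":0,"claw":1},{"tx":0,"ty":0,"tz":-1.8,"wx":0,"wy":0,"wz":0,"claw":1},{"tx":0,"ty":0,"tz":0,"wx":0,"wy":0,"wz":0,"claw":1}]'

```text
clock: 4.2
tcp_pos: [0.4543, -0.1489, 0.0645]
orientation: [-0.001, 0.055, 0.998, 0.0]
wrist_force: [0.1, 0.4, 0.3]
finger_gap: -0.0003
grip_force: 0.0
```

>>> carry_out --moves '[{"tx":0,"ty":0,"tz":1.8,"wx":0,"wy":0,"wz":0,"claw":1},{"tx":-0.43,"ty":-3.78,"tz":0,"wx":0,"wy":0,"wz":0,"claw":1},{"tx":0,"ty":0,"tz":-1.8,"wx":0,"wy":0,"wz":0,"claw":1},{"tx":0,"ty":0,"tz":0,"wx":0,"wy":0,"wz":0,"claw":1},{"tx":0,"ty":0,"tz":6,"wx":0,"wy":0,"wz":0,"claw":1},{"tx":0,"ty":0,"tz":6,"wx":0,"wy":0,"wz":0,"claw":1},{"tx":0,"ty":2,"tz":5,"wx":0,"wy":0,"wz":0,"claw":1},{"tx":0,"ty":5,"tz":3,"wx":0,"wy":0,"wz":0,"claw":1}]'

```text
clock: 5.2
tcp_pos: [0.4511, -0.1167, 0.2681]
orientation: [0.002, 0.056, 0.998, -0.0]
wrist_force: [0.0, -0.1, -1.0]
finger_gap: 0.0001
grip_force: 0.0
```

```bash
python3 - <<'E'
from h import *
r=wrist('w3.png')
cv2.imwrite('pics/w3c.png',cv2.resize(r['image'][100:320,100:460],(720,440)))
W=pts(r);z=W[...,2];o=np.array([.564,-.1425]);c,s=np.cos(-.112),np.sin(-.112)
d=W[...,:2]-o;bx=d[...,0]*c+d[...,1]*s;by=-d[...,0]*s+d[...,1]*c
for y in(57,19,-19,-57):
  print(y,[(x,round(float(np.median(z[(abs(bx*1000-x)<2)&(abs(by*1000-y)<4)]))*1,4)) for x in(-117,-103,-98,-89,-80,-76)])
E
```

```text
t 5.2 tcp [ 0.4511 -0.1167  0.2681] tooly deg 83.54 z [ 0.003 -0.001 -1.   ] F [ 0.  -0.1 -1. ] gap 0.0001306800111263309 j [-0.43  0.09 -0.14  1.33  0.   -0.31]
57 [(-117, 0.3442), (-103, 0.064), (-98, 0.0646), (-89, 0.0664), (-80, 0.0682), (-76, 0.0686)]
19 [(-117, 0.3145), (-103, 0.0632), (-98, 0.0642), (-89, 0.0665), (-80, 0.0692), (-76, 0.0697)]
-19 [(-117, 0.3389), (-103, 0.0629), (-98, 0.0642), (-89, 0.0669), (-80, 0.0689), (-76, 0.0693)]
-57 [(-117, 0.061), (-103, 0.0634), (-98, 0.0643), (-89, 0.0666), (-80, 0.0691), (-76, 0.0698)]
```

View pics/w3c.png

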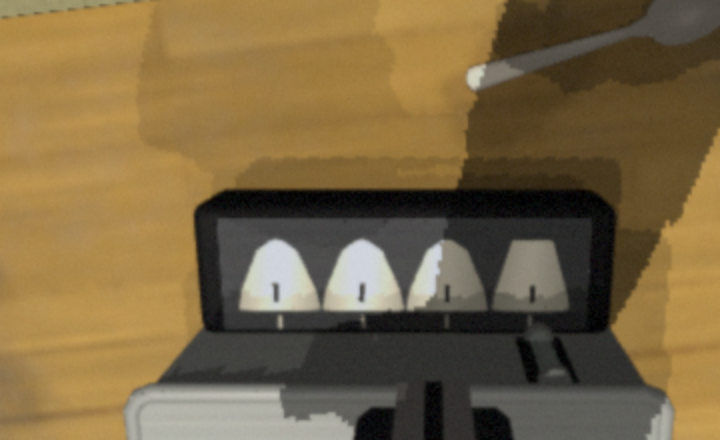

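All four rockers now slope front-down. Rocker a, the rightmost in this view at (530,270), is tilted slightly less, so I will press it again, a little deeper.

>>> carry_out --moves '[{"tx":1.3,"ty":4.3,"tz":-3,"wx":0,"wy":0,"wz":0,"claw":1},{"tx":0,"ty":0,"tz":-5,"wx":0,"wy":0,"wz":0,"claw":1},{"tx":0,"ty":0,"tz":-6,"wx":0,"wy":0,"wz":0,"claw":1},{"tx":0,"ty":0,"tz":-5,"wx":0,"wy":0,"wz":0,"claw":1},{"tx":0,"ty":0,"tz":-1.4,"wx":0,"wy":0,"wz":0,"claw":1},{"tx":0,"ty":0,"tz":0,"wx":0,"wy":0,"wz":0,"claw":1}]'

```text
clock: 6.0
tcp_pos: [0.46, -0.0718, 0.0624]
orientation: [-0.003, 0.055, 0.999, 0.001]
wrist_force: [-9.9, 4.8, 14.9]
finger_gap: -0.0
grip_force: 8.7
```

>>> carry_out --moves '[{"tx":0,"ty":0,"tz":6,"wx":0,"wy":0,"wz":0,"claw":1},{"tx":0,"ty":0,"tz":6,"wx":0,"wy":0,"wz":0,"claw":0},{"tx":0,"ty":0,"tz":6,"wx":0,"wy":0,"wz":-0.12,"claw":-1},{"tx":1.9,"ty":-2,"tz":4,"wx":0,"wy":0,"wz":-0.12,"claw":-1},{"tx":3,"ty":-2,"tz":2,"wx":0,"wy":0,"wz":-0.12,"claw":-1},{"tx":3,"ty":-2,"tz":0,"wx":0,"wy":0,"wz":-0.12,"claw":-1},{"tx":3,"ty":-1.3,"tz":0,"wx":0,"wy":0,"wz":-0.13,"claw":-1},{"tx":0,"ty":0,"tz":0,"wx":0,"wy":0,"wz":0,"claw":-1}]'

```text
clock: 7.0
tcp_pos: [0.5736, -0.1472, 0.3011]
orientation: [-0.0, 0.353, 0.936, 0.0]
wrist_force: [-0.9, -0.4, -0.6]
finger_gap: 0.0854
grip_force: 0.0
```

```bash
python3 - <<'E'
from h import *
r=wrist('w4.png')
W=pts(r);z=W[...,2]
b=load('t1.png')
near=np.hypot(W[...,0]-.579,W[...,1]+.144)<.04
for lo,hi in((.191,.205),(.16,.17)):
    m=near&(z>lo)&(z<hi);p=W[m]
    if len(p)>20: rc=cv2.minAreaRect((p[:,:2]*1000).astype(np.float32));print(lo,len(p),np.median(p[:,2]),p[:,2].max(),rc)
m=(z>.125)&(z<.145)&(W[...,0]>.35)&(W[...,1]<0);p=W[m];rc=cv2.minAreaRect((p[:,:2]*1000).astype(np.float32));print(rc,cv2.boxPoints(rc).round().tolist())
r=load('w3.png');W=pts(r);m=(abs(W[...,2]-.012)<.006)&(np.hypot(W[...,0]-.465,W[...,1]-.113)<.03);print('tab w3',W[m].mean(0),m.sum())
r=load('w2.png');W=pts(r);m=(abs(W[...,2]-.012)<.004)&(np.hypot(W[...,0]-.465,W[...,1]-.113)<.03);p=W[m];print('tab w2',p.mean(0),m.sum(),cv2.minEnclosingCircle((p[:,:2]*1000).astype(np.float32)))
r=load('w3.png');s=read_camera('top');cv2.imwrite('pics/t2.png',s['image'])
E
```

```text
t 7.0 tcp [ 0.5736 -0.1472  0.3011] tooly deg 48.71 z [ 0.     0.001 -1.   ] F [-0.9 -0.4 -0.6] gap 0.08535151472111933 j [-0.39  0.34  0.26  1.48  0.    0.33]
0.191 981 0.19667816902020505 0.1987325743527834 ((578.0872802734375, -143.26060485839844), (8.014566421508789, 53.31352615356445), 52.242958068847656)
0.16 4471 0.16387483758646443 0.16978526329960425 ((578.501953125, -143.53948974609375), (60.25811767578125, 60.23553466796875), 25.556045532226562)
((694.9378662109375, -157.06114196777344), (208.2841796875, 401.3237609863281), 83.3421401977539) [[484.0, -237.0], [882.0, -284.0], [906.0, -77.0], [508.0, -30.0]]
tab w3 [0.46193182 0.11134701 0.01115038] 642
tab w2 [0.46221919 0.11185158 0.01138295] 638 ((462.50103759765625, 112.83963775634766), 14.155787467956543)
```

View pics/w4.png

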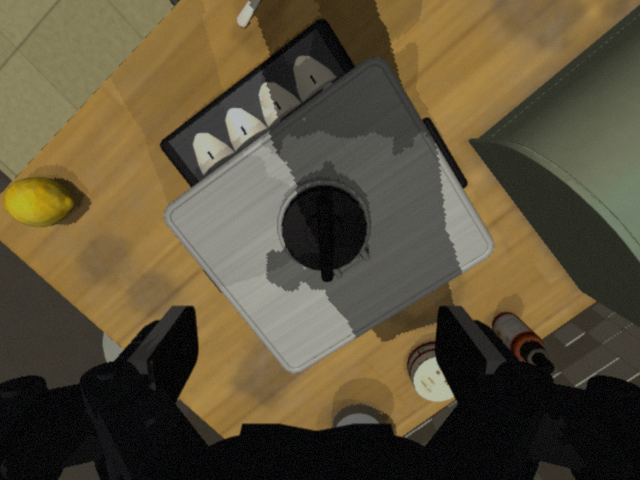

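The wrist view shows all four rockers with rounded fronts, so all are off. The cap is at (325,228). The wing's centre measures (0.578, -0.143) and its thin axis lies at 52°.

>>> carry_out --moves '[{"tx":0.47,"ty":0.38,"tz":-3,"wx":0,"wy":0,"wz":0.06,"claw":-1},{"tx":0,"ty":0,"tz":-4,"wx":0,"wy":0,"wz":0,"claw":-1},{"tx":0,"ty":0,"tz":-4,"wx":0,"wy":0,"wz":0,"claw":-1},{"tx":0,"ty":0,"tz":-1.8,"wx":0,"wy":0,"wz":0,"claw":-1},{"tx":0,"ty":0,"tz":0,"wx":0,"wy":0,"wz":0,"claw":-1}]'

```text
clock: 7.72
tcp_pos: [0.5753, -0.142, 0.1722]
orientation: [-0.002, 0.324, 0.946, 0.0]
wrist_force: [0.6, 0.2, -0.7]
finger_gap: 0.0853
grip_force: 0.0
```

>>> carry_out --moves '[{"tx":0,"ty":0,"tz":0,"wx":0,"wy":0,"wz":0,"claw":0.5},{"tx":0,"ty":0,"tz":0,"wx":0,"wy":0,"wz":0,"claw":1},{"tx":0,"ty":0,"tz":0,"wx":0,"wy":0,"wz":0,"claw":1},{"tx":0,"ty":0,"tz":0,"wx":0,"wy":0,"wz":0,"claw":1},{"tx":0,"ty":0,"tz":0,"wx":0,"wy":0,"wz":0,"claw":1},{"tx":0,"ty":0,"tz":0,"wx":0,"wy":0,"wz":0,"claw":1}]' --newtons 25

```text
clock: 8.48
tcp_pos: [0.5774, -0.1433, 0.173]
orientation: [0.0, 0.324, 0.946, 0.0]
wrist_force: [-0.4, -0.5, 1.9]
finger_gap: 0.0075
grip_force: 29.9
```

>>> carry_out --moves '[{"tx":0,"ty":0,"tz":0.03,"wx":0,"wy":0,"wz":0.15,"claw":1},{"tx":0,"ty":0,"tz":0.03,"wx":0,"wy":0,"wz":0.15,"claw":1},{"tx":0,"ty":0,"tz":0.03,"wx":0,"wy":0,"wz":0.15,"claw":1},{"tx":0,"ty":0,"tz":0.03,"wx":0,"wy":0,"wz":0.15,"claw":1},{"tx":0,"ty":0,"tz":0.03,"wx":0,"wy":0,"wz":0.15,"claw":1},{"tx":0,"ty":0,"tz":0.03,"wx":0,"wy":0,"wz":0.15,"claw":1},{"tx":0,"ty":0,"tz":0.03,"wx":0,"wy":0,"wz":0.15,"claw":1},{"tx":0,"ty":0,"tz":0,"wx":0,"wy":0,"wz":0,"claw":1}]'

```text
clock: 9.48
tcp_pos: [0.5772, -0.1446, 0.1749]
orientation: [-0.0, -0.192, 0.981, -0.001]
wrist_force: [-0.1, -5.1, -0.2]
finger_gap: 0.0073
grip_force: 29.8
```

>>> carry_out --moves '[{"tx":0,"ty":0,"tz":0.03,"wx":0,"wy":0,"wz":0.15,"claw":1},{"tx":0,"ty":0,"tz":0.03,"wx":0,"wy":0,"wz":0.15,"claw":1},{"tx":0,"ty":0,"tz":0.03,"wx":0,"wy":0,"wz":0.15,"claw":1},{"tx":0,"ty":0,"tz":0.03,"wx":0,"wy":0,"wz":0.15,"claw":1},{"tx":0,"ty":0,"tz":0.03,"wx":0,"wy":0,"wz":0.15,"claw":1},{"tx":0,"ty":0,"tz":0.03,"wx":0,"wy":0,"wz":0.15,"claw":1},{"tx":0,"ty":0,"tz":0.03,"wx":0,"wy":0,"wz":0.15,"claw":1},{"tx":0,"ty":0,"tz":0,"wx":0,"wy":0,"wz":0,"claw":1}]'

```text
clock: 10.48
tcp_pos: [0.5785, -0.1454, 0.177]
orientation: [-0.0, -0.658, 0.753, -0.002]
wrist_force: [3.4, -8.3, -2.8]
finger_gap: 0.0075
grip_force: 29.4
```

```bash
python3 - <<'E'
from h import *
s=env.get_state();T=R.from_quat(s['orientation'][[1,2,3,0]]).as_matrix();print(np.degrees(np.arctan2(T[1,1],T[0,1])),s['tcp_pos'],s['wrist_force'],s['ft_torque'],s['joint_pos'].round(2))
E
```

```text
172.2784934549914 [ 0.57846755 -0.14544258  0.17704949] [ 3.39468409 -8.33010443 -2.76317856] [-1.72932861 -0.55779918  0.06036373] [-0.38  0.37 -0.    1.19 -0.   -1.82]
```

>>> carry_out --moves '[{"tx":0,"ty":0,"tz":0,"wx":0,"wy":0,"wz":0,"claw":0},{"tx":0,"ty":0,"tz":0,"wx":0,"wy":0,"wz":0,"claw":0},{"tx":0,"ty":0,"tz":5,"wx":0,"wy":0,"wz":0,"claw":0},{"tx":-4,"ty":0.45,"tz":0,"wx":0,"wy":0,"wz":0.02,"claw":1},{"tx":0,"ty":0,"tz":0,"wx":0,"wy":0,"wz":0,"claw":1},{"tx":0,"ty":0,"tz":-2,"wx":0,"wy":0,"wz":0,"claw":1},{"tx":0,"ty":0,"tz":-1.7,"wx":0,"wy":0,"wz":0,"claw":1},{"tx":0,"ty":0,"tz":0,"wx":0,"wy":0,"wz":0,"claw":1}]'

```text
clock: 11.48
tcp_pos: [0.5365, -0.1381, 0.1882]
orientation: [-0.001, -0.666, 0.746, 0.002]
wrist_force: [0.2, -0.1, 1.0]
finger_gap: -0.0001
grip_force: 0.0
```

>>> carry_out --moves '[{"tx":1.5,"ty":-0.17,"tz":0,"wx":0,"wy":0,"wz":0,"claw":1},{"tx":1.2,"ty":-0.2,"tz":0,"wx":0,"wy":0,"wz":0,"claw":1},{"tx":0.7,"ty":-0.08,"tz":0.2,"wx":0,"wy":0,"wz":0,"claw":1},{"tx":0.8,"ty":-0.1,"tz":0.4,"wx":0,"wy":0,"wz":0,"claw":1},{"tx":0.8,"ty":-0.1,"tz":0.4,"wx":0,"wy":0,"wz":0,"claw":1},{"tx":0.9,"ty":-0.1,"tz":0.3,"wx":0,"wy":0,"wz":0,"claw":1},{"tx":0.9,"ty":-0.1,"tz":0.1,"wx":0,"wy":0,"wz":0,"claw":1}]'

```text
clock: 12.35
tcp_pos: [0.6059, -0.1474, 0.2039]
orientation: [-0.0, -0.667, 0.745, 0.0]
wrist_force: [0.2, 0.0, 1.2]
finger_gap: -0.0001
grip_force: 0.1
```

```bash
python3 - <<'E'
from h import *
r=save('scene','s2.png');cv2.imwrite('pics/s2c.png',cv2.resize(r['image'][180:380,310:510],(600,600)))
print(env.get_state()['tcp_pos'],env.get_state()['wrist_force'])
E
```

```text
[ 0.60693449 -0.14758663  0.2037144 ] [ 0.74539214 -0.65015527 -0.20672374]
```

View pics/s2c.png

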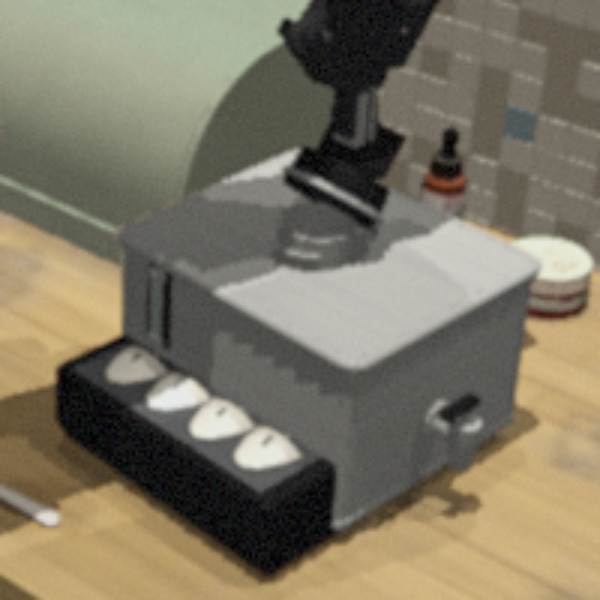

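The scene crop shows the lid tipped about 45° with the finger behind the wing, and all rockers off. I will carry on along the arc.

>>> carry_out --moves '[{"tx":0.9,"ty":-0.1,"tz":0,"wx":0,"wy":0,"wz":0,"claw":1},{"tx":0.9,"ty":-0.1,"tz":-0.2,"wx":0,"wy":0,"wz":0,"claw":1},{"tx":0.9,"ty":-0.1,"tz":-0.3,"wx":0,"wy":0,"wz":0,"claw":1},{"tx":0.9,"ty":-0.1,"tz":-0.4,"wx":0,"wy":0,"wz":0,"claw":1},{"tx":0.7,"ty":-0.1,"tz":-0.5,"wx":0,"wy":0,"wz":0,"claw":1},{"tx":0,"ty":0,"tz":0,"wx":0,"wy":0,"wz":0,"claw":1},{"tx":0,"ty":0,"tz":0,"wx":0,"wy":0,"wz":0,"claw":1}]'

```text
clock: 13.28
tcp_pos: [0.648, -0.1522, 0.1898]
orientation: [-0.0, -0.667, 0.745, 0.0]
wrist_force: [0.2, -1.2, -0.5]
finger_gap: 0.0003
grip_force: 0.1
```

```bash
python3 - <<'E'
from h import *
r=save('scene','s3.png');cv2.imwrite('pics/s3c.png',cv2.resize(r['image'][180:330,340:490],(450,450)))
E
```

```text
(no output)
```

View pics/s3c.png

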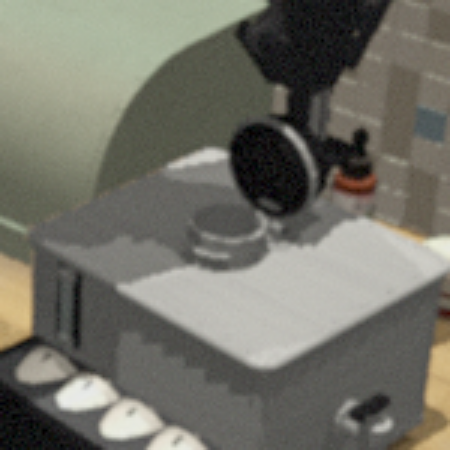

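The crop shows the cap standing open past vertical at (270,165), with the mouth clear at (228,235). The tablet is next.

>>> carry_out --moves '[{"tx":0,"ty":0,"tz":5,"wx":0,"wy":0,"wz":0,"claw":1},{"tx":0,"ty":0,"tz":4.5,"wx":0,"wy":0,"wz":-0.17,"claw":0},{"tx":-5,"ty":1.5,"tz":0,"wx":0,"wy":0,"wz":-0.17,"claw":-1},{"tx":-4,"ty":4,"tz":0,"wx":0,"wy":0,"wz":-0.17,"claw":-1},{"tx":-3,"ty":5,"tz":0,"wx":0,"wy":0,"wz":-0.17,"claw":-1},{"tx":-3,"ty":5,"tz":0,"wx":0,"wy":0,"wz":-0.17,"claw":-1},{"tx":-2,"ty":5,"tz":-2,"wx":0,"wy":0,"wz":-0.17,"claw":-1},{"tx":-1.5,"ty":5,"tz":-2,"wx":0,"wy":0,"wz":-0.17,"claw":-1}]'

```text
clock: 14.32
tcp_pos: [0.4622, 0.1038, 0.2455]
orientation: [0.001, -0.132, 0.991, -0.0]
wrist_force: [0.9, 1.1, -0.0]
finger_gap: 0.0852
grip_force: 0.0
```

>>> carry_out --moves '[{"tx":0,"ty":1,"tz":-2,"wx":0,"wy":0,"wz":-0.17,"claw":-1},{"tx":0,"ty":0,"tz":-2,"wx":0,"wy":0,"wz":-0.17,"claw":-1},{"tx":0,"ty":0,"tz":-2,"wx":0,"wy":0,"wz":-0.04,"claw":-1},{"tx":0,"ty":0,"tz":0,"wx":0,"wy":0,"wz":0,"claw":-1},{"tx":0,"ty":0,"tz":0,"wx":0,"wy":0,"wz":0,"claw":-1}]'

```text
clock: 14.95
tcp_pos: [0.4636, 0.1125, 0.1859]
orientation: [0.001, 0.055, 0.999, 0.0]
wrist_force: [-0.1, 0.6, 0.0]
finger_gap: 0.0852
grip_force: 0.0
```

```bash
python3 - <<'E'
from h import *
r=wrist('w5.png')
W=pts(r);z=W[...,2]
hsv=cv2.cvtColor(r['image'],cv2.COLOR_BGR2HSV)
near=np.hypot(W[...,0]-.463,W[...,1]-.1125)<.03
m=near&(z>.007)&(z<.02);p=W[m];print(len(p),np.median(p[:,2]),cv2.minEnclosingCircle((p[:,:2]*1000).astype(np.float32)),p.mean(0))
m=near&(hsv[...,1]<70)&(hsv[...,2]>110)
v,u=np.nonzero(m);print(len(u),u.mean(),v.mean(),ray(r,u.mean(),v.mean(),.012))
E
```

```text
t 14.95 tcp [0.4636 0.1125 0.1859] tooly deg 83.73 z [ 0.001  0.    -1.   ] F [-0.1  0.6  0. ] gap 0.0852231309689364 j [ 0.07  0.14 -0.29  1.14  0.    0.18]
892 0.011510829113857368 ((461.9998474121094, 113.3021240234375), 13.980904579162598) [0.46163194 0.11309754 0.01143969]
731 315.80711354309165 216.78659370725035 [0.46301744 0.11268018 0.012     ]
```

>>> carry_out --moves '[{"tx":-0.14,"ty":0.06,"tz":-6,"wx":0,"wy":0,"wz":0,"claw":-1},{"tx":0,"ty":0,"tz":-6,"wx":0,"wy":0,"wz":0,"claw":-1},{"tx":0,"ty":0,"tz":-4,"wx":0,"wy":0,"wz":0,"claw":-1},{"tx":0,"ty":0,"tz":-2.2,"wx":0,"wy":0,"wz":0,"claw":-1},{"tx":0,"ty":0,"tz":0,"wx":0,"wy":0,"wz":0,"claw":0},{"tx":0,"ty":0,"tz":0,"wx":0,"wy":0,"wz":0,"claw":1},{"tx":0,"ty":0,"tz":0,"wx":0,"wy":0,"wz":0,"claw":1},{"tx":0,"ty":0,"tz":0,"wx":0,"wy":0,"wz":0,"claw":1}]' --newtons 25

```text
clock: 16.0
tcp_pos: [0.4632, 0.1132, 0.0046]
orientation: [0.002, 0.055, 0.998, 0.0]
wrist_force: [-1.2, 0.3, 6.1]
finger_gap: 0.0265
grip_force: 24.2
```

>>> carry_out --moves '[{"tx":0,"ty":0,"tz":1,"wx":0,"wy":0,"wz":0,"claw":1},{"tx":0,"ty":0,"tz":5,"wx":0,"wy":0,"wz":0,"claw":1},{"tx":0,"ty":0,"tz":5,"wx":0,"wy":0,"wz":0,"claw":1},{"tx":0,"ty":0,"tz":6,"wx":0,"wy":0,"wz":0,"claw":1},{"tx":0,"ty":0,"tz":6,"wx":0,"wy":0,"wz":0,"claw":1},{"tx":1,"ty":-4,"tz":0,"wx":0,"wy":0,"wz":0,"claw":1},{"tx":1,"ty":-4,"tz":0,"wx":0,"wy":0,"wz":0,"claw":1},{"tx":1,"ty":-4,"tz":0,"wx":0,"wy":0,"wz":0,"claw":1}]'

```text
clock: 17.0
tcp_pos: [0.492, -0.0079, 0.2343]
orientation: [0.001, 0.055, 0.999, -0.0]
wrist_force: [0.8, 0.7, 0.4]
finger_gap: 0.0263
grip_force: 24.7
```

```bash
python3 - <<'E'
from h import *
r=wrist('w6.png')
i=r['image'];h=cv2.cvtColor(i,cv2.COLOR_BGR2HSV)
W=pts(r);z=W[...,2];s=env.get_state()['tcp_pos']
near=np.hypot(W[...,0]-s[0],W[...,1]-s[1])<.02
m=near&(z>s[2]-.02);p=W[m];print(len(p),p[:,2].min() if len(p) else 0)
w=m&(h[...,1]<70)&(h[...,2]>110);p=W[w];print('white',len(p),p.mean(0)-s,p.min(0)-s,p.max(0)-s)
E
```

```text
t 17.0 tcp [ 0.492  -0.0079  0.2343] tooly deg 83.73 z [ 0.002 -0.    -1.   ] F [0.8 0.7 0.4] gap 0.026292731009801437 j [-0.18  0.15 -0.16  1.26  0.   -0.07]
14185 0.23010076931674606
white 930 [0.00527215 0.00577557 0.00725091] [-0.00030307 -0.00502292  0.00564469] [0.01110289 0.01614731 0.00916305]
```

View pics/w6.png

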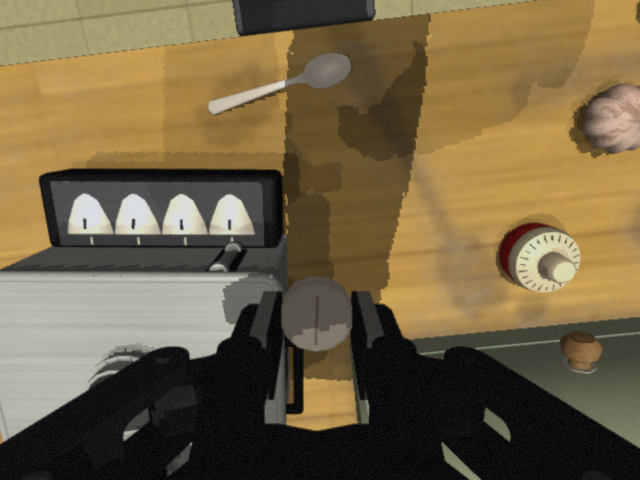

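The wrist view shows the tablet held flat at (317,313), the garlic and timer in place, and all rockers off.

>>> carry_out --moves '[{"tx":1.5,"ty":-4.6,"tz":0,"wx":0,"wy":0,"wz":0,"claw":1},{"tx":2.4,"ty":-4.6,"tz":0,"wx":0,"wy":0,"wz":0,"claw":1},{"tx":2.4,"ty":-4.5,"tz":0,"wx":0,"wy":0,"wz":0,"claw":1},{"tx":2.4,"ty":0,"tz":0,"wx":0,"wy":0,"wz":0,"claw":1},{"tx":0,"ty":0,"tz":-3,"wx":0,"wy":0,"wz":0,"claw":1},{"tx":0,"ty":0,"tz":-2,"wx":0,"wy":0,"wz":0,"claw":1},{"tx":0,"ty":0,"tz":-1,"wx":0,"wy":0,"wz":0,"claw":1},{"tx":0,"ty":0,"tz":0,"wx":0,"wy":0,"wz":0,"claw":1}]'

```text
clock: 18.05
tcp_pos: [0.5785, -0.1436, 0.173]
orientation: [-0.0, 0.055, 0.998, 0.0]
wrist_force: [0.5, 0.0, 0.2]
finger_gap: 0.0263
grip_force: 24.8
```

```bash
python3 - <<'E'
from h import *
r=wrist('w7.png')
cv2.imwrite('pics/w7c.png',r['image'][150:400,170:470])
E
```

```text
t 18.05 tcp [ 0.5785 -0.1436  0.173 ] tooly deg 83.7 z [-0.001  0.    -1.   ] F [0.5 0.  0.2] gap 0.026343982448130847 j [-0.38  0.38 -0.01  1.19  0.   -0.27]
```

View pics/w7c.png

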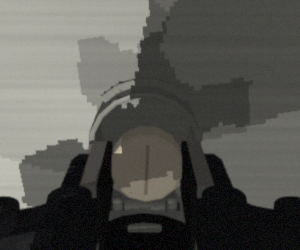

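The crop shows the tablet at (147,163), centred over the neck, whose rim arc is at (145,130). I will lower it slightly and release.

>>> carry_out --moves '[{"tx":0,"ty":0,"tz":-0.8,"wx":0,"wy":0,"wz":0,"claw":1},{"tx":0,"ty":0,"tz":0,"wx":0,"wy":0,"wz":0,"claw":1},{"tx":0,"ty":0,"tz":0,"wx":0,"wy":0,"wz":0,"claw":0},{"tx":0,"ty":0,"tz":0,"wx":0,"wy":0,"wz":0,"claw":-0.3},{"tx":0,"ty":0,"tz":0,"wx":0,"wy":0,"wz":0,"claw":-0.3},{"tx":0,"ty":0,"tz":0,"wx":0,"wy":0,"wz":0,"claw":-0.3}]'

```text
clock: 18.85
tcp_pos: [0.5789, -0.1439, 0.1651]
orientation: [0.0, 0.055, 0.998, 0.0]
wrist_force: [-0.1, 0.2, -1.1]
finger_gap: 0.0557
grip_force: 0.0
```

>>> carry_out --moves '[{"tx":0,"ty":0,"tz":4,"wx":0,"wy":0,"wz":0,"claw":-0.3},{"tx":0,"ty":0,"tz":5,"wx":0,"wy":0,"wz":0,"claw":-0.3},{"tx":0,"ty":0,"tz":4,"wx":0,"wy":0,"wz":0,"claw":-1},{"tx":-5,"ty":1,"tz":0,"wx":0,"wy":0,"wz":0,"claw":-1},{"tx":-5,"ty":3,"tz":0,"wx":0,"wy":0,"wz":0,"claw":-1},{"tx":-5,"ty":3,"tz":0,"wx":0,"wy":0,"wz":0,"claw":-1},{"tx":0,"ty":0,"tz":0,"wx":0,"wy":0,"wz":0,"claw":-1},{"tx":0,"ty":0,"tz":0,"wx":0,"wy":0,"wz":0,"claw":-1}]'

```text
clock: 19.85
tcp_pos: [0.4295, -0.0741, 0.2956]
orientation: [0.001, 0.055, 0.998, -0.0]
wrist_force: [-0.1, 0.3, 0.7]
finger_gap: 0.0853
grip_force: 0.0
```

```bash
python3 - <<'E'
from h import *
a=save('scene','s4.png')['image'];b=read_camera('top')['image']
o=np.hstack([cv2.resize(a[190:340,330:500],(400,353)),cv2.resize(b[180:310,330:480],(400,353))]);cv2.imwrite('pics/f.png',o)
r=load('s4.png');W=pts(r);z=W[...,2]
m=((z>.03)&(z<.1)&(W[...,0]>.3)&(W[...,0]<.61)&(W[...,1]>-.02)&(W[...,1]<.4)&(r['z_map']>0)).astype(np.uint8)
k,l,st,c=cv2.connectedComponentsWithStats(m)
for i in range(1,k):
    if st[i,4]>40: p=W[l==i];print(c[i].round(),p.min(0).round(3),p.max(0).round(3))
E
```

```text
[250. 221.] [0.563 0.321 0.03 ] [0.602 0.358 0.091]
[190. 245.] [0.415 0.363 0.03 ] [0.458 0.399 0.045]
[285. 252.] [0.531 0.161 0.03 ] [0.587 0.22  0.063]
[226. 263.] [0.416 0.227 0.03 ] [0.468 0.282 0.059]
```

View pics/f.png

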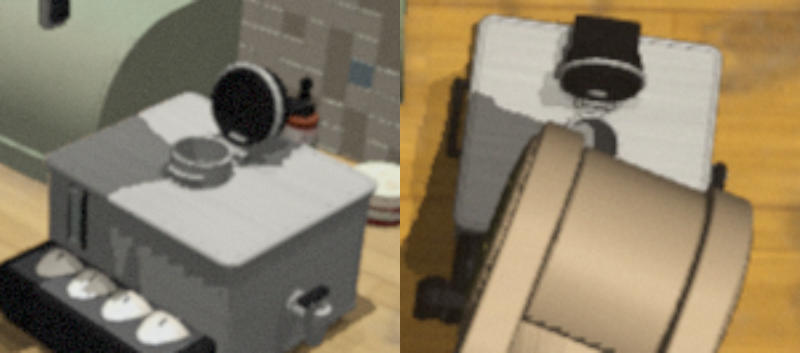

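The final views show the cap standing fully open at (248,105), an empty mouth with no tablet on the deck, and all rockers off. The loose items are unmoved.

```bash
python3 -c "
from workcell import env
print(env.hand_in())"
```

```text
the job is handed in; nothing more can be done
None
```

I've handed the job in at about 20 s of the 67 s: all four switches were off before I unscrewed the cap, the cap stands fully open, and the garlic, timer and shaker have not moved; I dropped the tablet through the filler mouth, and though I couldn't see inside the tank, the mouth and the visible part of the deck were clear afterwards.

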